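# Seat the tube block and hold the viewing screen upright

## Task

Put the aluminium tube block onto the tube viewer so that both pegs enter its holes and it sits flat and fully down, then let go of it. Then take the handle of the folded-back amber screen, swing the screen up to its balance point, straight up over its hinge, and finish while still gripping the handle and holding the screen there, steady, for the picture to be taken. Do not let the screen tip forward over the block, and leave the other things on the bench where they are.

Things in the scene. Friction and masses are not known exactly. Their poses are not given: they have to be found in the camera images.
- viewer: Tube viewer fixed to the bench: white housing, top face 50 mm up, spanning x -85..115, y +-85 mm. Origin on the bench below the midpoint of two upright steel pegs (8 mm diameter, 16 mm high, top 5 mm tapered) standing on the top face at x 0, y +-42 mm. x points from stage to hinge (within 0.3 rad of world x), y along the hinge, z up.
- stage (a point): Point on the viewer's top face midway between the two pegs (50 mm above the bench), where the middle of the seated block's underside belongs; axes as the viewer's.
- screen_hinge (a point): Middle of the screen's hinge axis, on the viewer at x 90 mm, y 0, 62 mm above the bench; the axis runs along the viewer's y. Axes as the viewer's.
- screen (a joint): Angle (rad) of the amber screen: 0 = straight up over its hinge, its balance point; -1.2 = folded back away from the stage on its stop, where it starts; positive = tipping forward over the stage. Nearly free hinge: let go elsewhere than at 0 it falls. Black-framed pane, 8 mm thick, 136 mm wide, reaching 90 mm from the hinge; 220 g with handle.
- handle (a point): Round steel bar of the screen, 10 mm diameter, 90 mm long, parallel to the hinge, 145 mm from its axis, on two rods at its ends: an open loop 50 mm deep. Origin mid-bar, y along it, z away from the hinge. Folded back it is 115 mm above the bench, 135 mm beyond the hinge; upright 207 mm up. Pinched across from above, the bar turns between the fingers as the screen swings.
- block: Loose aluminium tube block, 0.2-0.45 kg: plate 100 (x) x 110 (y) x 14 mm, two 12 mm through holes at x 0, y +-42 mm; central upright grip rib 40 mm long (x), 12 mm thick (y), top 64 mm above the underside; two rows of small white-capped tubes at x +-36 mm, 35 mm high. Origin at centre of underside, z up. Fits either way round. Starts flat on the bench left or right of the viewer.
- rack: Bystander, to be left alone: cardboard tube rack with six fat pink-capped tubes, 120 x 80 mm, 64 mm high. Origin at the centre of its underside.
- wash: Bystander, to be left alone: clear plastic bottle, 72 mm wide, 170 mm high. Origin at the centre of its underside.
- jar: Bystander, to be left alone: glass jar with black lid, 84 mm wide, 110 mm high. Origin at the centre of its underside.
- dish: Bystander, to be left alone: clear flat round dish, 70 mm wide, 15 mm high. Origin at the centre of its underside.
- vial: Bystander, to be left alone: small amber glass vial, 28 mm wide, 55 mm high. Origin at the centre of its underside.
Not all that is in view belongs to the job. Of the things shaped like the block, the aluminium one is meant.

How it is judged (in metres and radians):
On the way, in this order (a step that is already met when the one before it is completed fails the run):
1. the block is seated on both pegs and let go, with the screen still folded back (horizontal distance between block and stage below 0.004 m and z of block in the frame of stage between -0.003 and 0.003 m and angle between the x axis of block and the x axis of viewer, either way round below 0.08 rad and angle between block's own z axis and vertical below 0.05 rad and contact force between the fingers and block below 0.1 N and value of joint screen below -0.9 rad), for 0.2 s.
2. the screen is gripped by its handle and stands at its balance point (value of joint screen between -0.07 and 0.07 rad and velocity of joint screen between -0.08 and 0.08 rad/s and (contact force between the fingers and screen_c5 above 1 N or contact force between the fingers and screen_c6 above 1 N or contact force between the fingers and screen_c7 above 1 N)), for 0.3 s.
At the end, for the whole second after the job is handed in: Block on the pegs, let go (within 4 mm and 0.08 rad of the stage, underside within 3 mm of the top face, tilt under 0.05 rad); screen within 0.07 rad of its balance point (joint 0), slower than 0.08 rad/s, fingers on its handle with over 1 N (all of step 2 and horizontal distance between block and stage below 0.004 m and z of block in the frame of stage between -0.003 and 0.003 m and angle between the x axis of block and the x axis of viewer, either way round below 0.08 rad and angle between block's own z axis and vertical below 0.05 rad and contact force between the fingers and block below 0.1 N); the arm keeps its last pose, push and grip.
It fails at once if the screen tips forward over the block (value of joint screen above 0.4 rad).
It fails at once if a bystander is moved more than 30 mm (distance of any of rack, wash, jar, dish, vial from where it was at the start of the episode above 0.03 m).
It also fails if it takes over 54 s, if anything falls off the work surface, if the arm or the gripper's body presses on something with over 40 N, if the wrist force passes 120 N, or if a joint passes its speed limit or range.

## Robot

A 6-joint arm with a two-finger parallel gripper is mounted at the origin on the work surface. World frame = base frame: x ahead of the robot, y to its left, z up, the work surface at z = 0. Lengths are in mm, angles in rad, forces in N, time in s.
With the tool pointing down it reaches from about 325 to 900 mm from the base axis. Payload 6.1 kg.
Tool frame: the origin (TCP) lies midway between the tips of the shut fingers; the grasp point (between the pads) lies 19 mm behind it; z points along the fingers, y is the line along which they close (so a half turn about z gives the same grasp; the last joint's range is limited). The gripper opens to 85 mm and grips with 20 to 120 N. Pads are 22 mm wide; open, the fingers measure 114 mm over their backs; the gripper's body (76 mm by 85 mm) begins 54 mm behind the grasp point. The pads swing forward as they close: fully open they stand 13 mm farther back than shut.
Start: joints at [1.021, 0.22, 1.526, -0, 1.395, -0.126], TCP at [257.014, 569.701, 198.3] pointing down, gripper open.
Joint ranges: [-2.98, 2.98], [-0.91, 2.08], [0.09, 2.57], [-1.24, 4.39], [0.2, 2.65], [-2.68, 2.68]. Speed limits (rad/s): [2.57, 2.57, 3.01, 3.14, 3.14, 3.14].

## Interface

Orientations are given as a 3x3 rotation matrix whose columns are the frame's x, y, z axes.
In Python, from cell import status, imaging, finish_job gives the robot as it stands. The module is installed in compiled form; this text tells all that it offers.
- The arm moves only by the shell command python3 -m pendant 'ROWS' [OPENING]. ROWS is JSON, a list that holds one entry, the list of rows, each a list of 6 numbers: the shift along the world's x, y, z in mm, then the turn, a rotation vector about the world's x, y, z in rad. A call has 1 to 20 rows; each row shifts and turns the commanded pose from where the row before left it; what a row does not reach is not made up. A row lasts 1/10 s, in which the tool goes at most 50 mm and 8.59 degrees, less where a joint would pass 70% of its speed; a pose out of reach is approached as far as the arm can. A call with a gripper value outside its range is refused whole. OPENING is the closure, from -1 (fully open) to 1 (shut), set as the call begins (- or left out, the last holds). The fingers move at their own pace and stop on an object; the grip force is fixed at half the most. Time passes only in rows, so rows that do not move let the fingers close. It gives the time, the measured TCP pose, the force, the opening and the grip force at its end, in the units of the state.
- status.observe(): the state, without advancing time (a new reading comes with each control period).
- imaging.grab_frame(name): name is "scene" or "top"; returns the picture (400x640x3 uint8, blue, green, red); there is no depth.
- imaging.camera_info(name): a dict with "intrinsics" (3x3 intrinsics, pixels), "R" (3x3) and "t" (3): a world point X has camera coordinates R X + t. Camera axes: x right, y down, z forward; pixel columns grow to the right and rows downward; lengths in mm; the calibration is good to about 2 mm. A picture is of the moment at which its call begins. camera_info takes no time and is no camera call.
- finish_job(): hands the job in; it is judged then, once.
Trained networks look in the newest picture that a camera, given by its name, has taken for a name from the list of things; names that differ only in an ending like _2 or _b are one class to them, and where a whole thing is asked for, a point or a joint stands for the part that bears it (a point fixed in the world has none). Each returns a list of dicts, best first, with "confidence" (0 to 1); they miss things now and then, are a little off and sometimes report something else, mostly with a low value. They report only what shows in the picture. A call takes as long as a camera call. They do not tell look-alikes from the thing itself.
- imaging.look_for(thing, camera): "position" ([column, row] as shares, 0 to 1, of the picture: columns of its width, rows of its height, amid what is visible of it).
- imaging.outline_of(thing, camera): "mask" (400x640 bool, what is visible of it) and "position" ([column, row] as shares, 0 to 1, of the picture: columns of its width, rows of its height, amid what is visible of it).
- imaging.tip_of(thing, camera): "position" ([column, row] as shares, 0 to 1, of the picture: columns of its width, rows of its height: a listed point, or the origin of a listed thing).
The state is a dict: "time_s": time; "joint_positions": joint angles; "joint_vel": joint speeds; "joint_torque": joint torques, N m; "position": TCP position; "tcp_rot": TCP orientation; "force": force on the tool from outside, world axes, zero at the start; "torque": the same for the moment, N m; "width": finger opening in mm; "grip_force": force on a finger pad.
Only numpy, scipy, OpenCV 4.12 (cv2) and the standard library are available. Lean on these libraries where they do the work, as an engineer would, in place of code of your own. Each camera call takes 0.05 s, during which the arm holds its last target. There are 200 camera calls.

## Working session

There is one attempt and no reset: what is moved stays moved. The work goes in short steps, Python scripts to look and compute and a shell command to move; the robot and the scene stay as the last step left them, time stands still between calls to the robot, and variables do not carry over. Pictures are saved under pics/ and viewed, at most 10 in all, crops included, and the job is handed in when it is done.

```bash
mkdir -p pics; cat > h.py <<'E'
import numpy as np, cv2
from cell import status, imaging
def cam(n):
    c=imaging.camera_info(n); return np.array(c["intrinsics"]),np.array(c["R"]),np.array(c["t"])
def proj(n,X):
    K,R,t=cam(n); p=(K@(R@np.atleast_2d(X).T+t.reshape(3,1))).T; return p[:,:2]/p[:,2:]
def ray(n,uv,z):
    K,R,t=cam(n); d=R.T@np.linalg.inv(K)@np.array([uv[0],uv[1],1.]); c=-R.T@t.ravel()
    return c+d*(z-c[2])/d[2]
def px(p): return np.array(p)*[640,400]
E
python3 - <<'E'
from h import *
for n in ("scene","top"):
    cv2.imwrite(f"pics/{n}0.png",imaging.grab_frame(n))
    K,R,t=cam(n); print(n,K[0,0],(-R.T@t.ravel()).round(0))
    for th in ("block","stage","screen_hinge","handle","rack","wash","jar","dish","vial"):
        z={"stage":50,"screen_hinge":62,"handle":115}.get(th,0)
        for r in imaging.tip_of(th,n)[:3]:
            p=px(r["position"]); print(th,p.round(1),round(r["confidence"],2),ray(n,p,z).round(1))
E
```

```text
scene 377.5767733209596 [1456. -183.  774.]
block [196.4 219.2] 0.97 [ 348.9 -436.8    0. ]
block [289.4 244.5] 0.84 [ 539.1 -134.     0. ]
block [237.2 235.5] 0.59 [ 464.3 -296.8    0. ]
stage [343.9 215.6] 0.74 [485.5  52.   50. ]
screen_hinge [352.6 227.9] 0.94 [568.8  60.5  62. ]
handle [376.3 239.8] 0.64 [697.5  93.5 115. ]
rack [411.1 210.8] 0.95 [432.5 308.7   0. ]
wash [461.2 250.7] 0.55 [661.5 383.1   0. ]
jar [200.5 285.1] 0.8 [ 668.1 -393.7    0. ]
jar [377.5 239.5] 0.71 [564.5 145.7   0. ]
dish [256.5 282.1] 0.79 [ 683.9 -240.4   -0. ]
vial [419.6 252.9] 0.7 [648.5 253.7   0. ]
top 377.3330839732052 [ 312.   -3. 1182.]
block [355.2 193.3] 0.73 [ 537.7 -145.3    0. ]
block [404.9 223.3] 0.65 [ 440.6 -300.5    0. ]
block [448.7 260.8] 0.57 [ 322.9 -431.8    0. ]
stage [290.1 210.9] 0.84 [474.7  59.4  50. ]
screen_hinge [285.3 180.6] 0.9 [565.9  73.9  62. ]
handle [284.5 133.8] 0.89 [695.7  73.9 115. ]
rack [203.1 227.5] 0.86 [430.9 332.9   0. ]
wash [192.2 159.4] 0.66 [650.6 378.    0. ]
jar [431.6 161.3] 0.95 [ 643.1 -397.7    0. ]
dish [384.9 150.8] 0.87 [ 678.9 -246.1    0. ]
vial [232.  158.7] 0.62 [652.9 250.5   0. ]
```

View pics/scene0.png

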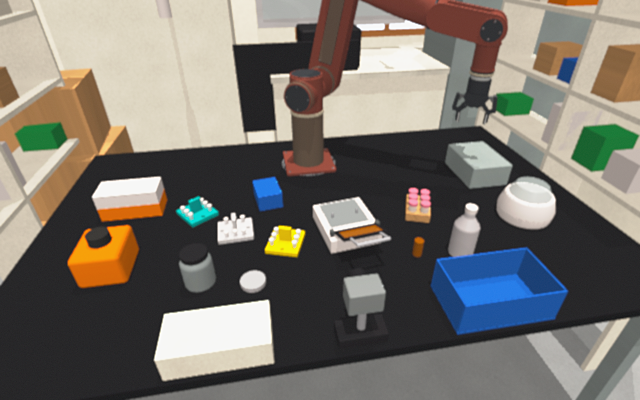

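View pics/top0.png

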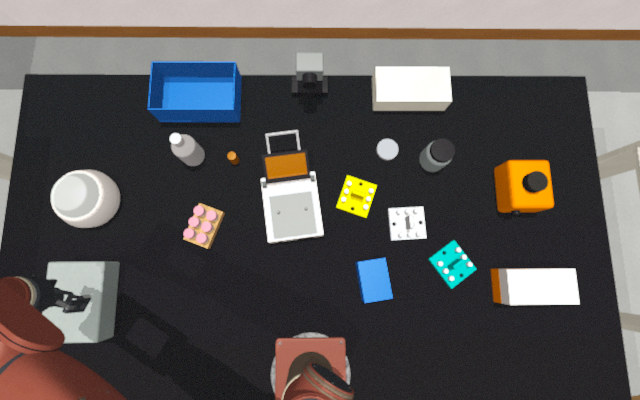

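The aluminium (grey-white) block is at top (407,223). Yellow (357,196) and teal (453,264) are decoys. The viewer is at (292,210), with the handle at about (283,133). I'll zoom in for precise poses.

```bash
cat > z.py <<'E'
from h import *
im=cv2.imread("pics/top0.png")
a=cv2.resize(im[195:250,375:440],None,fx=6,fy=6,interpolation=cv2.INTER_CUBIC)
b=cv2.resize(im[125:245,255:328],None,fx=5,fy=5,interpolation=cv2.INTER_CUBIC)
c=np.zeros((600,790,3),np.uint8); c[:a.shape[0],:a.shape[1]]=a; c[:,395:395+365]=b
cv2.imwrite("pics/z.png",c)
g=im.max(2)
for r in imaging.outline_of("block","top"):
    m=r["mask"].astype(np.uint8); print(px(r["position"]).round(1),m.sum(),r["confidence"],cv2.minAreaRect(cv2.findNonZero(m)))
for r in imaging.outline_of("viewer","top")[:1]:
    m=r["mask"].astype(np.uint8); print(px(r["position"]).round(1),m.sum(),r["confidence"],cv2.minAreaRect(cv2.findNonZero(m)))
E
python3 z.py
```

```text
[404.6 223.5] 1073 0.92 ((406.99237060546875, 223.2593994140625), (31.041244506835938, 35.60310363769531), 84.0938491821289)
[450.7 262.3] 1216 0.71 ((452.494140625, 263.7235107421875), (38.22361373901367, 33.13036346435547), 50.90614700317383)
[356.2 195.1] 1117 0.56 ((355.85003662109375, 196.45001220703125), (33.5201416015625, 35.10127639770508), 18.434947967529297)
[289.9 197.6] 4747 0.8 ((290.0458679199219, 185.9435272216797), (109.24459838867188, 56.14863586425781), 84.0938491821289)
```

View pics/z.png

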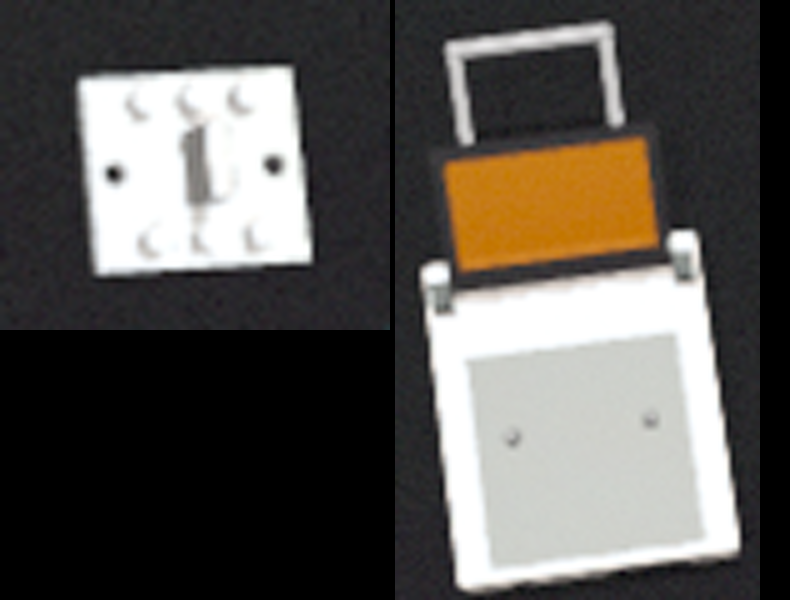

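The zoom shows the block's holes at crop (115,173) and (274,165). The pegs are at (513,437) and (651,419), the handle bar runs (450,45)–(607,30). I'll compute the poses from these.

```bash
cat > m.py <<'E'
from h import *
from scipy.optimize import least_squares
def A(c,f,ox,oy): return np.array([(c[0]+.5)/f-.5+ox,(c[1]+.5)/f-.5+oy])
def fit(model,uv,x0,n="top"):
    model=np.array(model,float); uv=np.array(uv)
    def W(p): c,s=np.cos(p[2]),np.sin(p[2]); return model@np.array([[c,-s,0],[s,c,0],[0,0,1]]).T+[p[0],p[1],0]
    r=least_squares(lambda p:(proj(n,W(p))-uv).ravel(),x0); return r.x, r.fun.reshape(-1,2).round(2).tolist()
if __name__=="__main__":
    b=lambda *c:A(c,6,375,195); v=lambda *c:A((c[0]-395,c[1]),5,255,125)
    # block: holes z14, corners z14
    print("block",fit([[0,42,14],[0,-42,14],[50,55,14],[50,-55,14],[-50,55,14],[-50,-55,14]],[b(115,173),b(274,165),b(78,78),b(293,67),b(95,273),b(312,261)],[440,-300,0]))
    print("holes only",fit([[0,42,14],[0,-42,14]],[b(115,173),b(274,165)],[440,-300,0]))
    print("pegs",fit([[0,42,60],[0,-42,60]],[v(513,436),v(651,419)],[475,60,0]))
    print("viewer",fit([[0,42,60],[0,-42,60],[-85,85,50],[-85,-85,50],[225,45,115],[225,-45,115]],[v(513,436),v(651,419),v(464,584),v(738,550),v(450,47),v(607,31)],[475,60,0]))
    import cell
    s=status.observe(); print(s["time_s"],s["position"],np.round(s["tcp_rot"],3).tolist())
E
python3 m.py
```

```text
block (array([ 4.40852836e+02, -3.03565844e+02,  4.55188889e-02]), [[-0.08, 0.02], [0.07, -0.0], [0.59, 0.23], [-0.6, 0.35], [0.51, -0.37], [-0.5, -0.2]])
holes only (array([ 4.40883280e+02, -3.03573045e+02,  4.52830697e-02]), [[-0.08, 0.01], [0.08, -0.01]])
pegs (array([4.75655036e+02, 5.31500198e+01, 1.19688893e-01]), [[-0.13, 0.01], [0.13, -0.02]])
viewer (array([4.76633727e+02, 5.32429618e+01, 1.31271447e-01]), [[-0.14, -0.15], [0.08, -0.5], [-1.01, 0.69], [0.7, -0.32], [0.77, 0.42], [-0.39, -0.16]])
1.1 [257.03545808 569.68360119 198.28961225] [[-0.912, 0.411, 0.0], [0.411, 0.912, -0.0], [-0.0, -0.0, -1.0]]
```

```bash
python3 -m pendant '[[[9.2,-43.6,-2.5,0,0,0.0235],[9.2,-43.6,-2.5,0,0,0.0235],[9.2,-43.6,-2.5,0,0,0.0235],[9.2,-43.6,-2.5,0,0,0.0235],[9.2,-43.6,-2.5,0,0,0.0235],[9.2,-43.6,-2.5,0,0,0.0235],[9.2,-43.6,-2.5,0,0,0.0235],[9.2,-43.6,-2.5,0,0,0.0235],[9.2,-43.6,-2.5,0,0,0.0235],[9.2,-43.6,-2.5,0,0,0.0235],[9.2,-43.6,-2.5,0,0,0.0235],[9.2,-43.6,-2.5,0,0,0.0235],[9.2,-43.6,-2.5,0,0,0.0235],[9.2,-43.6,-2.5,0,0,0.0235],[9.2,-43.6,-2.5,0,0,0.0235],[9.2,-43.6,-2.5,0,0,0.0235],[9.2,-43.6,-2.5,0,0,0.0235],[9.2,-43.6,-2.5,0,0,0.0235],[9.2,-43.6,-2.5,0,0,0.0235],[0,0,0,0,0,0]]]' -1
```

```text
time_s: 3.1
position: [432.0, -263.4, 150.4]
tcp_rot: [[-1.0, -0.019, -0.0], [-0.019, 1.0, -0.002], [0.0, -0.002, -1.0]]
force: [-0.7, 0.7, -0.1]
width: 85.2
grip_force: 0.0
```

```bash
python3 -m pendant '[[[3,-14,-20,0,0,0.009],[3,-14,-20,0,0,0.009],[3,-14,-10,0,0,0.008],[0,0,0,0,0,0],[0,0,0,0,0,0]]]' -1
python3 - <<'E'
from h import *
s=status.observe();print(np.round(s["position"],1),np.round(s["tcp_rot"],3).tolist())
cv2.imwrite("pics/top1.png",imaging.grab_frame("top"))
E
```

```text
time_s: 3.6
position: [440.7, -300.1, 100.9]
tcp_rot: [[-0.999, -0.048, -0.0], [-0.048, 0.999, 0.001], [0.0, 0.001, -1.0]]
force: [-0.7, 0.6, -0.5]
width: 85.8
grip_force: 0.0
[ 440.7 -300.1  100.9] [[-0.999, -0.048, -0.0], [-0.048, 0.999, 0.001], [0.0, 0.001, -1.0]]
```

```bash
python3 -m pendant '[[[0,-3.3,-20,0,0,-0.003],[0,0,-20,0,0,0],[0,0,-20,0,0,0],[0,0,-12,0,0,0],[0,0,0,0,0,0]]]' -1
python3 -m pendant '[[[0,0,0,0,0,0],[0,0,0,0,0,0],[0,0,0,0,0,0],[0,0,0,0,0,0],[0,0,0,0,0,0],[0,0,0,0,0,0],[0,0,0,0,0,0],[0,0,0,0,0,0]]]' 1
```

```text
time_s: 4.15
position: [440.0, -302.6, 27.7]
tcp_rot: [[-0.999, -0.046, -0.002], [-0.046, 0.999, 0.002], [0.002, 0.002, -1.0]]
force: [0.0, 0.9, 0.4]
width: 85.2
grip_force: 0.0
time_s: 4.95
position: [441.1, -304.3, 29.4]
tcp_rot: [[-0.999, -0.046, 0.0], [-0.046, 0.999, -0.0], [-0.0, -0.0, -1.0]]
force: [-1.3, 0.7, 6.3]
width: 8.0
grip_force: 59.0
```

```bash
python3 -m pendant '[[[0,0,10,0,0,0],[0,0,20,0,0,0],[0,0,30,0,0,0],[0,0,30,0,0,0],[0,0,20,0,0,0],[0,0,0,0,0,0],[0,0,0,0,0,0]]]' 
python3 - <<'E'
from h import *
s=imaging.grab_frame("scene");t=imaging.grab_frame("top")
cv2.imwrite("pics/top2.png",t);cv2.imwrite("pics/scene2.png",s)
a=cv2.resize(s[150:275,170:290],(480,500),interpolation=cv2.INTER_CUBIC);b=cv2.resize(t[190:255,375:440],None,fx=4.8,fy=7.692,interpolation=cv2.INTER_CUBIC)
cv2.imwrite("pics/z2.png",np.hstack([a,b[:500]]))
E
```

```text
time_s: 5.65
position: [440.5, -303.7, 138.1]
tcp_rot: [[-0.999, -0.046, -0.0], [-0.046, 0.999, 0.0], [0.0, 0.0, -1.0]]
force: [-0.5, 0.2, -3.4]
width: 8.0
grip_force: 58.7
```

View pics/z2.png

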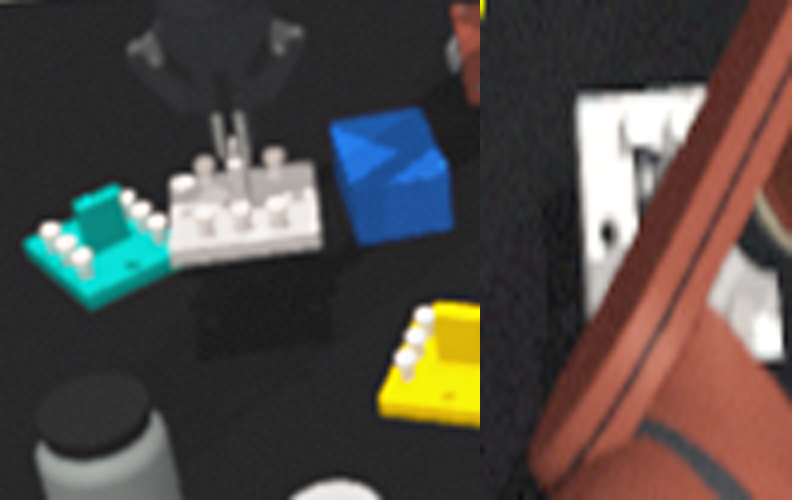

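The block is held level and clear of the bench. I'll carry it over the stage while refining the peg position from the raw picture.

```bash
python3 -m pendant '[[[2,18,0,0,0,0.008],[3,30,0,0,0,0.008],[4,40,0,0,0,0.008],[4,40,0,0,0,0.008],[4,40,0,0,0,0.008],[4,40,0,0,0,0.008],[4,40,0,0,0,0.008],[4,40,0,0,0,0.008],[3,34,0,0,0,0.008],[2,22,0,0,0,0.006],[1,13,0,0,0,0],[0,0,0,0,0,0],[0,0,0,0,0,0],[0,0,0,0,0,0]]]'
python3 - <<'E'
from h import *
from m import fit
ims=[cv2.imread(f"pics/top{i}.png").astype(float).max(2) for i in (0,1,2)]
c=[]
for (u,v) in ((278,212),(306,208)):
    q=[]
    for g in ims:
        w=g[v-5:v+6,u-5:u+6]; d=np.clip(np.median(w)-w-12,0,None)
        yy,xx=np.mgrid[v-5:v+6,u-5:u+6]; q.append([(d*xx).sum()/d.sum(),(d*yy).sum()/d.sum()])
    print(np.round(q,2).tolist()); c.append(np.median(q,0))
for z in(57,61): print(z,fit([[0,42,z],[0,-42,z]],c,[475,53,.1]))
t=imaging.grab_frame("top");s=imaging.grab_frame("scene")
cv2.imwrite("pics/top3.png",t);cv2.imwrite("pics/scene3.png",s)
a=cv2.resize(s[150:275,290:410],(480,500),interpolation=cv2.INTER_CUBIC);b=cv2.resize(t[180:260,255:335],(320,320),interpolation=cv2.INTER_CUBIC)
o=np.zeros((500,800,3),np.uint8);o[:,:480]=a;o[:320,480:]=b;cv2.imwrite("pics/z3.png",o)
E
```

```text
time_s: 7.15
position: [475.6, 52.0, 138.5]
tcp_rot: [[-0.992, -0.122, -0.001], [-0.122, 0.992, -0.0], [0.001, -0.0, -1.0]]
force: [0.6, -0.1, -3.4]
width: 8.0
grip_force: 58.8
[[278.34, 212.61], [278.31, 212.61], [278.31, 212.62]]
[[305.64, 208.94], [305.62, 208.93], [305.65, 208.9]]
57 (array([4.74053148e+02, 5.33572612e+01, 1.30920357e-01]), [[-0.21, 0.03], [0.21, -0.03]])
61 (array([4.73478079e+02, 5.31564230e+01, 1.30896369e-01]), [[-0.26, 0.03], [0.26, -0.04]])
```

View pics/z3.png

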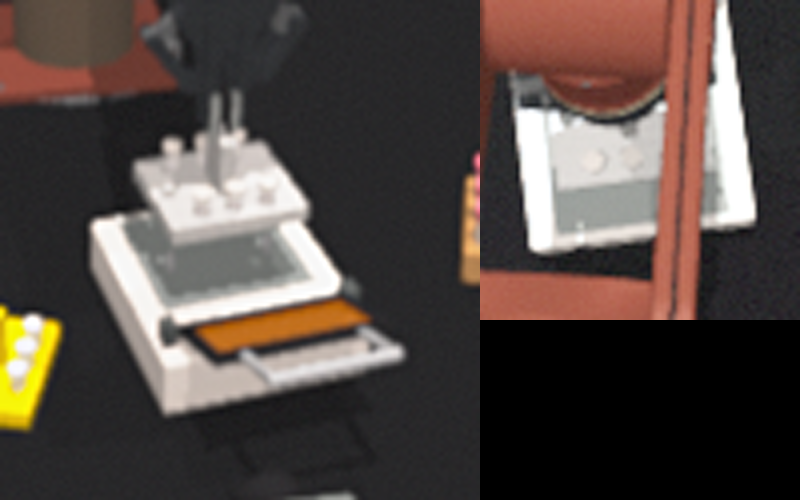

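The block hovers level over the stage and the screen is still folded. I'll average the pose readings to beat the sensor noise.

```bash
cat > avg.py <<'E'
from h import *
P=[];Y=[];F=[]
for i in range(10):
    imaging.grab_frame("top"); s=status.observe(); P.append(s["position"]); R=np.array(s["tcp_rot"]); Y.append(np.arctan2(-R[0,1],R[1,1])); F.append(s["force"])
print(s["time_s"],np.mean(P,0).round(2),np.std(P,0).round(2),np.mean(Y).round(4),np.mean(F,0).round(1),s["width"],s["grip_force"],np.round(s["joint_positions"],2))
E
python3 avg.py
```

```text
7.75 [475.85  52.58 138.82] [0.02 0.32 0.02] 0.123 [ 0.1 -0.1 -3.2] 8.175680594230387 58.68389904499054 [-0.05 -0.08  1.96 -0.    1.26 -1.75]
```

```bash
python3 -m pendant '[[[-0.6,0.5,-15,0,0,0.005],[0,0,-15,0,0,0],[0,0,-10,0,0,0],[0,0,-2,0,0,0],[0,0,-2,0,0,0],[0,0,-2,0,0,0],[0,0,0,0,0,0],[0,0,0,0,0,0]]]'; python3 avg.py
```

```text
time_s: 8.55
position: [475.6, 53.5, 93.3]
tcp_rot: [[-0.992, -0.128, 0.001], [-0.128, 0.992, -0.0], [-0.001, -0.0, -1.0]]
force: [0.2, 0.2, -3.3]
width: 8.0
grip_force: 58.7
9.05 [475.36  53.49  92.99] [0.12 0.01 0.15] 0.1287 [-0.3  0.1 -3.4] 8.082035157754001 58.68803322315216 [-0.05 -0.03  2.   -0.    1.17 -1.75]
```

Underside is about 64 mm up and below the peg tops, with no contact force. I'll keep going down slowly.

```bash
python3 -m pendant '[[[0,0,-2,0,0,0],[0,0,-2,0,0,0],[0,0,-2,0,0,0],[0,0,-2,0,0,0],[0,0,0,0,0,0],[0,0,0,0,0,0]]]'; python3 -m pendant '[[[0,0,-2,0,0,0],[0,0,-2,0,0,0],[0,0,-1.5,0,0,0],[0,0,0,0,0,0],[0,0,0,0,0,0],[0,0,0,0,0,0]]]'; python3 avg.py
```

```text
time_s: 9.65
position: [475.1, 53.5, 84.7]
tcp_rot: [[-0.992, -0.128, -0.0], [-0.128, 0.992, 0.0], [0.0, 0.0, -1.0]]
force: [-0.5, -0.7, -3.4]
width: 7.7
grip_force: 58.8
time_s: 10.25
position: [475.1, 53.5, 79.4]
tcp_rot: [[-0.992, -0.128, -0.0], [-0.128, 0.992, -0.0], [0.0, -0.0, -1.0]]
force: [-3.0, 0.6, 1.4]
width: 7.8
grip_force: 59.8
10.75 [475.14  53.5   79.43] [0.01 0.01 0.01] 0.1287 [-3.5 -0.3  2.3] 8.021238407325516 60.394803285598755 [-0.05 -0.01  2.01 -0.    1.14 -1.75]
```

```bash
python3 -m pendant '[[[-0.5,0,-0.7,0,0,0],[0,0,0,0,0,0],[0,0,0,0,0,0]]]'; python3 -m pendant '[[[0,0,0,0,0,0],[0,0,0,0,0,0],[0,0,0,0,0,0],[0,0,0,0,0,0],[0,0,0,0,0,0]]]' -1;  python3 -m pendant '[[[0,0,10,0,0,0],[0,0,20,0,0,0],[0,0,30,0,0,0],[0,0,40,0,0,0],[0,0,40,0,0,0],[0,0,40,0,0,0]]]'
```

```text
time_s: 11.05
position: [475.2, 53.5, 79.3]
tcp_rot: [[-0.992, -0.128, 0.001], [-0.128, 0.992, -0.0], [-0.001, -0.0, -1.0]]
force: [-5.0, -0.0, 7.0]
width: 8.0
grip_force: 61.3
time_s: 11.55
position: [474.8, 53.5, 78.5]
tcp_rot: [[-0.992, -0.128, 0.0], [-0.128, 0.992, 0.0], [-0.0, -0.0, -1.0]]
force: [0.2, -0.8, 0.7]
width: 79.2
grip_force: 0.0
time_s: 12.15
position: [474.5, 53.5, 261.1]
tcp_rot: [[-0.992, -0.128, 0.001], [-0.128, 0.992, -0.0], [-0.001, -0.0, -1.0]]
force: [1.6, 1.2, -0.1]
width: 85.4
grip_force: 0.0
```

```bash
python3 -m pendant '[[[20.3,2.6,-5,0,0,-0.143],[20.3,2.6,-5,0,0,-0.143],[20.3,2.6,-5,0,0,-0.143],[20.3,2.6,-5,0,0,-0.143],[20.3,2.6,-5,0,0,-0.143],[20.3,2.6,-5,0,0,-0.143],[20.3,2.6,-5,0,0,-0.143],[20.3,2.6,-5,0,0,-0.143],[20.3,2.6,-5,0,0,-0.143],[20.3,2.6,-5,0,0,-0.143],[20.3,2.6,-5,0,0,-0.141],[0,0,0,0,0,0],[0,0,0,0,0,0],[0,0,0,0,0,0]]]' 0; python3 avg.py
python3 - <<'E'
from h import *
from m import A
v=lambda *c:A((c[0]-395,c[1]),5,255,125)
l,r=ray("top",v(450,47),115),ray("top",v(607,31),115); print(l,r,(l+r)/2)
t=imaging.grab_frame("top");s=imaging.grab_frame("scene")
a=cv2.resize(s[150:275,290:410],(480,500),interpolation=cv2.INTER_CUBIC);b=cv2.resize(t[120:260,255:335],(316,553),interpolation=cv2.INTER_CUBIC)
o=np.zeros((560,800,3),np.uint8);o[:500,:480]=a;o[:553,480:796]=b;cv2.imwrite("pics/z4.png",o)
# expected block pose check
c=.128;R=np.array([[np.cos(c),-np.sin(c)],[np.sin(c),np.cos(c)]])
for z,p in((64,(50,55)),(64,(50,-55)),(64,(-50,55)),(64,(-50,-55))):
    q=R@p+[475.1,53.5]; print(proj("scene",[*q,z]).round(1),((proj("scene",[*q,z])-[290,150])*4).round(0))
E
```

```text
time_s: 13.55
position: [697.5, 82.1, 204.3]
tcp_rot: [[-0.13, 0.991, 0.0], [0.991, 0.13, -0.0], [-0.0, 0.0, -1.0]]
force: [-0.4, -0.7, 0.6]
width: 42.9
grip_force: 0.0
14.05 [697.79  82.07 204.18] [0.13 0.01 0.3 ] -1.4416 [ 0.1  0.1 -0.1] 42.96184849651355 0.0 [ 0.01  0.4   1.29  0.    1.45 -0.12]
[695.11271605 129.59902741 115.        ] [705.07774815  36.92578628 115.        ] [700.0952321   83.26240685 115.        ]
[[365.3 215.8]] [[301. 263.]]
[[332.6 222.1]] [[170. 288.]]
[[354.  199.3]] [[256. 197.]]
[[323.1 204.9]] [[132. 219.]]
```

View pics/z4.png

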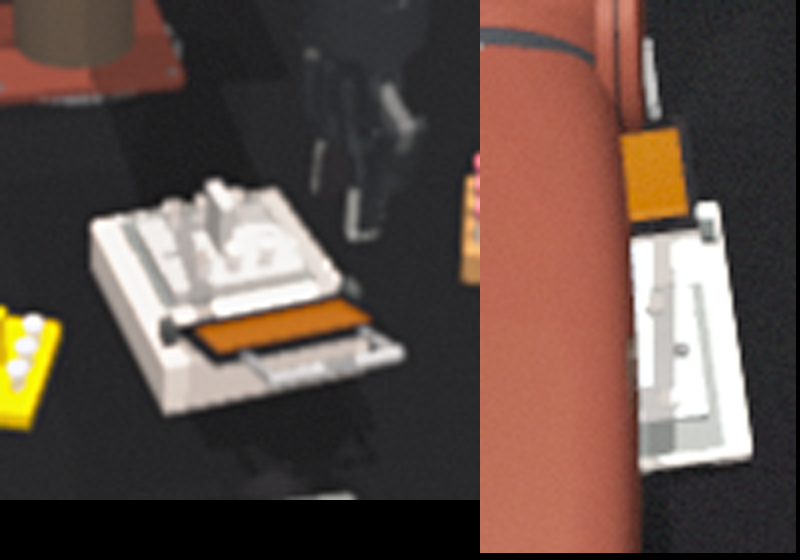

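The block sits flat with a peg visible in its right hole, at crop (680,350). The screen is still folded. Now I'll descend on the handle and grip it.

```bash
python3 -m pendant '[[[1,0,-30,0,0,0],[0,0,-30,0,0,0],[0,0,-25,0,0,0],[0,0,-15,0,0,0],[0,0,-8,0,0,0],[0,0,0,0,0,0],[0,0,0,0,0,0]]]'; python3 -m pendant '[[[0,0,0,0,0,0],[0,0,0,0,0,0],[0,0,0,0,0,0],[0,0,0,0,0,0],[0,0,0,0,0,0],[0,0,0,0,0,0]]]' 1; python3 avg.py
```

```text
time_s: 14.85
position: [700.0, 82.1, 97.0]
tcp_rot: [[-0.128, 0.992, 0.002], [0.992, 0.128, 0.0], [-0.0, 0.002, -1.0]]
force: [0.5, 0.6, 0.3]
width: 42.7
grip_force: 0.0
time_s: 15.45
position: [699.0, 82.1, 95.6]
tcp_rot: [[-0.128, 0.992, -0.0], [0.992, 0.128, 0.0], [0.0, -0.0, -1.0]]
force: [-0.9, -0.2, -0.2]
width: -0.2
grip_force: 0.0
15.95 [698.99  82.1   95.56] [0.02 0.02 0.02] -1.4423 [-0.3 -0.2 -0.1] -0.24187607680378337 0.0 [ 0.01  0.49  1.39  0.    1.27 -0.12]
```

The fingers shut on nothing. I need to look.

```bash
python3 - <<'E'
from h import *
t=imaging.grab_frame("top");s=imaging.grab_frame("scene")
a=cv2.resize(s[180:260,320:420],(700,560),interpolation=cv2.INTER_CUBIC)
cv2.imwrite("pics/z5.png",a)
c=.128;R=np.array([[np.cos(c),-np.sin(c)],[np.sin(c),np.cos(c)]])
for p in((225,45,115),(225,0,115),(225,-45,115)):
    q=R@p[:2]+[475.1,53.5]; u=proj("scene",[*q,p[2]]); print(u.round(1),((u-[320,180])*7).round(0))
u=proj("scene",[699,82.1,95.6]);print("tcp",u,(u-[320,180])*7)
E
```

```text
[[387.5 237.3]] [[473. 401.]]
[[372.4 240.4]] [[367. 423.]]
[[356.9 243.7]] [[258. 446.]]
tcp [[371.94502847 246.08740437]] [[363.6151993  462.61183059]]
```

View pics/z5.png

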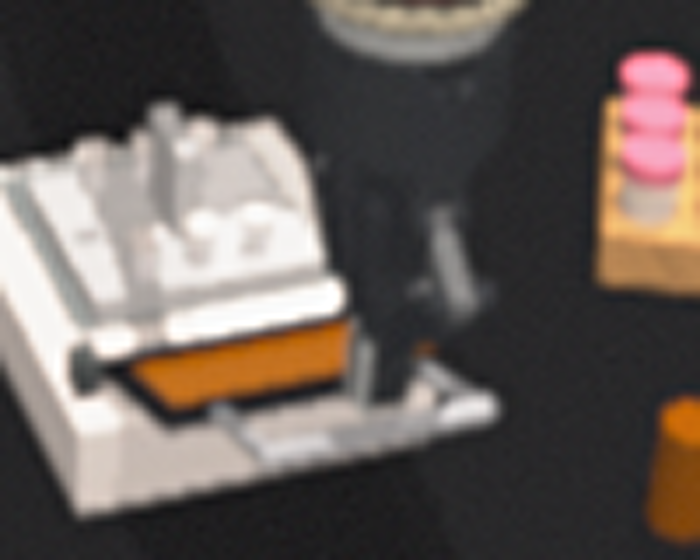

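```bash
python3 - <<'E'
from h import *
s=imaging.grab_frame("scene"); s0=cv2.imread("pics/scene0.png")
f=lambda s:(255*(cv2.resize(s[205:255,345:395],(390,390),interpolation=cv2.INTER_CUBIC)/255.)**.5).astype(np.uint8)
cv2.imwrite("pics/z6.png",np.hstack([f(s0),f(s)]))
for z in (95.6,105,115,125,140): print(z,((proj("scene",[699,82.1,z])-[345,205])*7.8).round(0))
# triangulate handle mid from raw scene0 / top0
def tri(u1,u2):
    A=[]
    for n,u in(("top",u1),("scene",u2)):
        K,R,t=cam(n);P=K@np.c_[R,t.ravel()];A+= [u[0]*P[2]-P[0],u[1]*P[2]-P[1]]
    X=np.linalg.svd(np.array(A))[2][-1];return X[:3]/X[3]
print(tri((281.6,132.4),(374,241.3)))
print(status.observe()["torque"])
E
```

```text
95.6 [[210. 320.]]
105 [[212. 300.]]
115 [[214. 278.]]
125 [[216. 255.]]
140 [[219. 221.]]
[700.99901017  84.24746917 113.67053884]
[-0.0054179  -0.03314819  0.01192383]
```

View pics/z6.png

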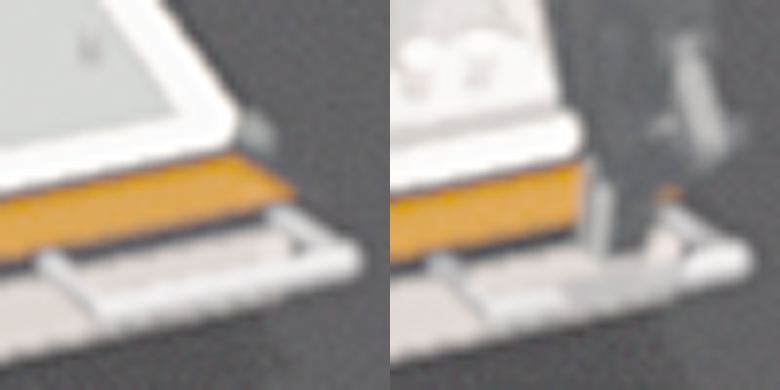

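```bash
python3 - <<'E'
from h import *
s=np.mean([imaging.grab_frame("scene").astype(float) for _ in range(3)],0).max(2); s0=cv2.imread("pics/scene0.png").astype(float).max(2)
print("cols",list(range(362,388)))
for r in range(228,252): print(r,' '.join(f"{int(a):3d}" for a in s[r,362:388]),'|',' '.join(f"{int(a):3d}" for a in s0[r,362:388]))
for p in [(699,71),(699,93),(710,71),(710,93),(688,71)]:
    print(p,[proj("scene",[*p,z]).round(1).ravel().tolist() for z in (96,110,125,150)])
print(proj("scene",[699,82,150]))
E
```

```text
cols [362, 363, 364, 365, 366, 367, 368, 369, 370, 371, 372, 373, 374, 375, 376, 377, 378, 379, 380, 381, 382, 383, 384, 385, 386, 387]
228 179 182 184 186 191 193 193 165 112  95  88  63  51  47  45  45  45  49  56  56  45  45  44  44  40  41 | 176 180 182 183 188 190 190 192 192 193 193 194 192 191 195 194 185 161 130  97  63  45  44  41  41  43
229 193 194 193 194 196 198 193 161 114 118 123  84  53  46  45  45  48  70  85  82  57  39  40  39  42  41 | 192 192 191 192 193 193 194 193 193 193 194 194 194 195 199 201 197 186 166 139  92  54  45  46  44  40
230 196 195 195 195 196 197 193 158 113 129 138  92  51  45  46  46  54  78  89  79  52  36  35  36  40  42 | 193 194 192 193 193 194 193 195 196 195 193 190 192 190 189 178 169 158 144 124  84  48  42  46  44  42
231 196 197 196 197 197 196 189 154 113 129 134  87  51  47  49  51  59  81 101  95  68  42  33  35  37  42 | 194 194 195 194 195 192 191 191 191 188 178 165 154 149 143 120 105 106 112 108  80  53  40  40  42  41
232 195 193 193 192 191 178 164 141 112 130 127  81  50  48  49  49  60  89 129 148 125  85  53  39  37  39 
[... 3876 characters left out ...]
9  32  30  28  30  30  29  31  31  34  34  34  34  32  36  39  38  42  42  42  40
251  28  30  31  30  31  31  30  30  31  31  29  30  29  32  31  33  32  33  32  33  38  41  41  41  41  41 |  30  29  31  28  29  32  28  31  32  31  32  29  31  30  32  31  34  35  31  32  35  39  42  40  41  40
(699, 71) [[368.0, 246.4], [368.3, 242.5], [368.7, 238.2], [369.3, 230.9]]
(699, 93) [[375.8, 245.5], [376.2, 241.6], [376.6, 237.3], [377.3, 230.0]]
(710, 71) [[369.1, 249.1], [369.5, 245.1], [369.8, 240.8], [370.4, 233.5]]
(710, 93) [[377.0, 248.1], [377.3, 244.2], [377.8, 239.9], [378.5, 232.5]]
(688, 71) [[367.0, 243.9], [367.3, 239.9], [367.6, 235.7], [368.2, 228.4]]
[[373.28484979 230.44830119]]
```

```bash
python3 - <<'E'
from h import *
for z in (138,157,168,174,190): print(z,proj("scene",[440.5,-303.7,z]).round(1),((proj("scene",[440.5,-303.7,z])-[170,150])*4).round(0))
for z in (185,198,211,217,240): print(z,proj("scene",[257,569.7,z]).round(1))
for z in (190,204,214,220,234): print(z,((proj("scene",[697.8,82.1,z])-[290,150])*4).round(0))
s=status.observe(); print(s["position"],s["joint_positions"])
E
```

```text
138 [[229.2 196.2]] [[237. 185.]]
157 [[228.3 191. ]] [[233. 164.]]
168 [[227.8 187.9]] [[231. 152.]]
174 [[227.5 186.3]] [[230. 145.]]
190 [[226.8 181.7]] [[227. 127.]]
185 [[466.6 136.8]]
198 [[467.3 133.5]]
211 [[468.  130.3]]
217 [[468.3 128.8]]
240 [[469.6 122.9]]
190 [[337. 272.]]
204 [[339. 255.]]
214 [[340. 242.]]
220 [[340. 234.]]
234 [[342. 216.]]
[699.02351695  82.10307145  95.61493143] [ 4.99704806e-03  4.85244616e-01  1.38703770e+00  2.57080693e-05
  1.26928973e+00 -1.23472584e-01]
```

```bash
python3 -m pendant '[[[0,0,0,0,0,0],[0,0,0,0,0,0],[0,0,0,0,0,0],[0,0,0,0,0,0]]]' -0.2; python3 -m pendant '[[[0,0,0,0,0,0],[0,0,0,0,0,0],[0,0,0,0,0,0],[0,0,0,0,0,0]]]' 0.2
python3 - <<'E'
from h import *
s=np.mean([imaging.grab_frame("scene").astype(float) for _ in range(2)],0).max(2)
print("cols",list(range(362,388)))
for r in range(226,252): print(r,' '.join(f"{int(a):3d}" for a in s[r,362:388]))
E
```

```text
time_s: 16.65
position: [699.0, 82.1, 95.6]
tcp_rot: [[-0.128, 0.992, -0.0], [0.992, 0.128, 0.0], [0.0, -0.0, -1.0]]
force: [-0.6, 0.5, 0.3]
width: 51.3
grip_force: 0.0
time_s: 17.05
position: [699.0, 82.1, 95.6]
tcp_rot: [[-0.128, 0.992, -0.0], [0.992, 0.128, 0.0], [0.0, 0.0, -1.0]]
force: [0.4, -0.4, 0.5]
width: 34.4
grip_force: 0.0
cols [362, 363, 364, 365, 366, 367, 368, 369, 370, 371, 372, 373, 374, 375, 376, 377, 378, 379, 380, 381, 382, 383, 384, 385, 386, 387]
226 111  97  99 102 114 102  67  45  43  44  45  42  45  54  65  89  68  44  46  46  45  50  58  64  61  56
227 134 140 146 155 156 118  67  44  43  44  43  43  46  54  64  89  67  43  45  47  45  48  53  53  51  49
228 180 183 185 187 174 122  64  43  41  43  45  43  47  53  53  57  49  45  46  46  48  46  49  47  47  49
229 193 194 195 196 178 121  64  44  43  45  44  44  51  55  54  48  45  46  45  48  48  50  50  47  46  47
230 196 195 198 195 174 114  58  43  43  44  44  47  54  54  51  46  46  43  48  51  52  53  53  49  47  45
231 196 196 199 196 170 110  56  44  43  42  48  65  72  66  53  47  45  45  48  51  53
[... 1480 characters left out ...]
  38  31  28  29  36  39  39  42  41  40  42  41  41
246 130 120 101  87  78  69  61  56  45  31  27  27  28  28  30  29  31  35  39  42  41  41  41  41  42  40
247  71  62  49  42  35  31  26  27  27  29  26  31  30  33  31  33  33  33  39  41  41  41  43  42  40  42
248  32  25  27  26  28  29  28  31  30  31  29  30  30  32  33  35  32  34  37  39  41  41  40  41  42  41
249  27  29  30  30  30  29  30  30  31  28  29  33  33  33  33  33  34  33  35  39  41  42  40  41  40  40
250  29  32  30  29  31  31  31  31  30  31  31  30  30  30  31  34  32  32  34  37  40  40  42  42  40  41
251  31  29  29  29  32  31  33  29  32  30  31  30  31  31  31  33  33  33  33  35  37  41  41  41  41  41
```

The visible fingertips sit about 28 mm higher than the reported TCP, consistently at the start pose, above the handle and here. So the fingers shut above the bar. I'll reopen, go 28 mm lower and grip again.

```bash
python3 -m pendant '[[[1,0,0,0,0,0],[0,0,0,0,0,0],[0,0,-7,0,0,0],[0,0,-7,0,0,0],[0,0,-7,0,0,0],[0,0,-6,0,0,0],[0,0,0,0,0,0],[0,0,0,0,0,0]]]' 0; python3 -m pendant '[[[0,0,0,0,0,0],[0,0,0,0,0,0],[0,0,0,0,0,0],[0,0,0,0,0,0],[0,0,0,0,0,0],[0,0,0,0,0,0]]]' 1; python3 avg.py
```

```text
time_s: 17.95
position: [699.8, 82.1, 68.2]
tcp_rot: [[-0.128, 0.992, -0.001], [0.992, 0.128, 0.0], [0.0, -0.001, -1.0]]
force: [0.5, 1.1, 0.3]
width: 42.7
grip_force: 0.0
time_s: 18.55
position: [700.6, 82.2, 69.3]
tcp_rot: [[-0.128, 0.992, 0.001], [0.992, 0.128, 0.0], [-0.0, 0.001, -1.0]]
force: [2.4, 0.2, 2.2]
width: 7.2
grip_force: 58.7
19.05 [700.62  82.14  69.28] [0.02 0.01 0.02] -1.4423 [1.9 0.5 4.3] 7.485441972932371 58.97742748260498 [ 0.01  0.51  1.4   0.    1.23 -0.12]
```

Gripped on the bar. I'll compute the arc increments.

```bash
python3 -c "
import numpy as np
th=np.array([-1.2,-1.17,-1.12,-1.06,-1,-.93,-.86,-.79,-.72,-.65,-.58,-.51,-.44,-.37,-.30,-.24,-.18,-.13,-.08,-.04,0])
x=-145*np.sin(th);z=145*np.cos(th)
for a,b in zip(np.diff(x),np.diff(z)): print([round(a*.992,1),round(a*.128,1),round(b,1)])"
```

```text
[np.float64(-1.6), np.float64(-0.2), np.float64(4.0)]
[np.float64(-3.0), np.float64(-0.4), np.float64(6.6)]
[np.float64(-4.0), np.float64(-0.5), np.float64(7.7)]
[np.float64(-4.4), np.float64(-0.6), np.float64(7.5)]
[np.float64(-5.7), np.float64(-0.7), np.float64(8.3)]
[np.float64(-6.3), np.float64(-0.8), np.float64(7.9)]
[np.float64(-6.8), np.float64(-0.9), np.float64(7.5)]
[np.float64(-7.3), np.float64(-0.9), np.float64(7.0)]
[np.float64(-7.8), np.float64(-1.0), np.float64(6.4)]
[np.float64(-8.2), np.float64(-1.1), np.float64(5.9)]
[np.float64(-8.6), np.float64(-1.1), np.float64(5.3)]
[np.float64(-9.0), np.float64(-1.2), np.float64(4.6)]
[np.float64(-9.3), np.float64(-1.2), np.float64(4.0)]
[np.float64(-9.5), np.float64(-1.2), np.float64(3.3)]
[np.float64(-8.3), np.float64(-1.1), np.float64(2.3)]
[np.float64(-8.4), np.float64(-1.1), np.float64(1.8)]
[np.float64(-7.1), np.float64(-0.9), np.float64(1.1)]
[np.float64(-7.2), np.float64(-0.9), np.float64(0.8)]
[np.float64(-5.7), np.float64(-0.7), np.float64(0.3)]
[np.float64(-5.8), np.float64(-0.7), np.float64(0.1)]
```

Half the arc first, then check.

```bash
python3 -m pendant '[[[-1.6,-0.2,4,0,0,0],[-3,-0.4,6.6,0,0,0],[-4,-0.5,7.7,0,0,0],[-4.4,-0.6,7.5,0,0,0],[-5.7,-0.7,8.3,0,0,0],[-6.3,-0.8,7.9,0,0,0],[-6.8,-0.9,7.5,0,0,0],[-7.3,-0.9,7,0,0,0],[-7.8,-1,6.4,0,0,0],[-8.2,-1.1,5.9,0,0,0],[0,0,0,0,0,0],[0,0,0,0,0,0]]]'; python3 avg.py
```

```text
time_s: 20.25
position: [647.4, 75.1, 139.4]
tcp_rot: [[-0.128, 0.992, 0.006], [0.992, 0.128, 0.0], [-0.001, 0.006, -1.0]]
force: [6.8, 0.6, 6.9]
width: 7.8
grip_force: 60.4
20.75 [647.57  75.1  139.2 ] [0.06 0.02 0.03] -1.4424 [6.8 1.1 6.8] 7.555852025875482 60.42858123779297 [-0.01  0.32  1.52  0.    1.3  -0.13]
```

```bash
python3 -m pendant '[[[-7.6,-1.1,6.2,0,0,0],[-8.5,-1.2,5,0,0,0],[-9.3,-1.2,4,0,0,0],[-9.5,-1.2,3.3,0,0,0],[-8.3,-1.1,2.3,0,0,0],[-8.4,-1.1,1.8,0,0,0],[-7.1,-0.9,1.1,0,0,0],[-7.2,-0.9,0.8,0,0,0],[0,0,0,0,0,0],[0,0,0,0,0,0],[0,0,0,0,0,0]]]'; python3 avg.py
python3 - <<'E'
from h import *
a,b=imaging.grab_frame("scene"),imaging.grab_frame("top")
cv2.imwrite("pics/scene7.png",a);cv2.imwrite("pics/top7.png",b)
cv2.imwrite("pics/z7.png",np.hstack([cv2.resize(a[150:270,300:400],(500,600),interpolation=cv2.INTER_CUBIC),cv2.resize(b[140:260,255:315],(300,600),interpolation=cv2.INTER_CUBIC)]))
print(imaging.tip_of("handle","scene")[:2],proj("scene",[566.4,64.9,207]))
c,s=np.cos(.128),np.sin(.128)
for th in(-.1,0,.1):
  for y in(45,-45):
    vx=90-145*np.sin(th); print(th,y,((proj("scene",[475.2+c*vx-s*y,53.5+s*vx+c*y,62+145*np.cos(th)])-[300,150])*5).round(0))
E
```

```text
time_s: 21.85
position: [581.4, 66.4, 164.4]
tcp_rot: [[-0.128, 0.992, 0.006], [0.992, 0.128, 0.0], [-0.001, 0.006, -1.0]]
force: [2.9, 0.1, 11.6]
width: 7.3
grip_force: 62.2
22.35 [581.43  66.35 164.35] [0.02 0.01 0.01] -1.4424 [ 3.2  0.6 11.1] 7.0259270990449165 62.21883416175842 [-0.02  0.15  1.68  0.    1.31 -0.15]
[{'position': [0.5637, 0.4713], 'confidence': 0.6}] [[355.86096116 187.04312019]]
-0.1 45 [[361. 185.]]
-0.1 -45 [[213. 210.]]
0 45 [[351. 171.]]
0 -45 [[204. 196.]]
0.1 45 [[341. 160.]]
0.1 -45 [[196. 184.]]
```

View pics/z7.png

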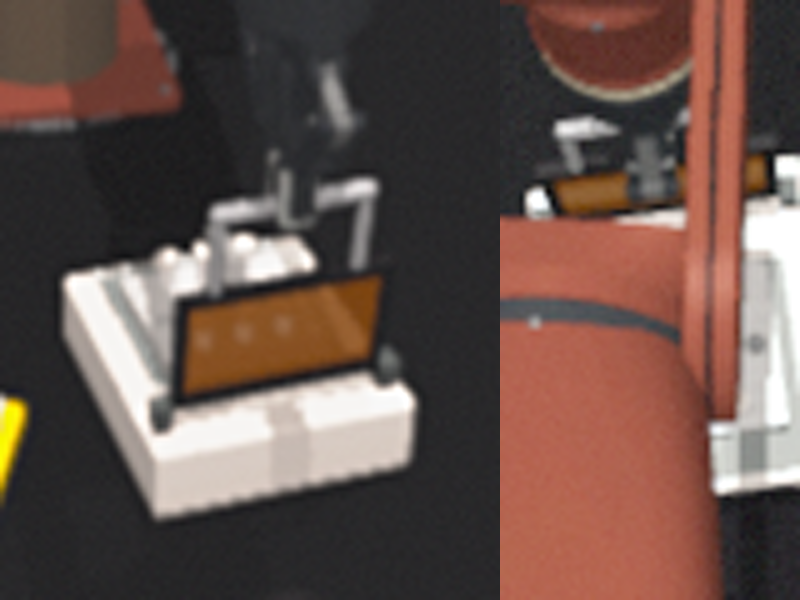

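The screen is upright to about −0.11 rad, gripped by the handle bar (213,215)–(372,185), and the block is seated behind it. The last 16 mm go slowly.

```bash
python3 -m pendant '[[[-3,-0.4,0.8,0,0,0],[-3.5,-0.5,0.6,0,0,0],[-3.5,-0.5,0.4,0,0,0],[-3,-0.4,0.1,0,0,0],[-2,-0.2,0,0,0,0],[-1,-0.1,0,0,0,0],[0,0,0,0,0,0],[0,0,0,0,0,0],[0,0,0,0,0,0],[0,0,0,0,0,0]]]'; python3 avg.py
python3 - <<'E'
from h import *
a=imaging.grab_frame("scene"); b=imaging.grab_frame("top")
cv2.imwrite("pics/z8.png",np.hstack([cv2.resize(a[150:270,300:400],(500,600),interpolation=cv2.INTER_CUBIC),cv2.resize(b[140:260,255:315],(300,600),interpolation=cv2.INTER_CUBIC)]))
E
```

```text
time_s: 23.5
position: [564.7, 64.2, 165.6]
tcp_rot: [[-0.128, 0.992, 0.004], [0.992, 0.128, -0.0], [-0.001, 0.004, -1.0]]
force: [2.1, -0.3, 10.2]
width: 7.4
grip_force: 61.2
24.0 [564.69  64.14 165.62] [0.02 0.01 0.01] -1.4424 [ 2.1 -0.  10.6] 6.955180724901532 61.25258803367615 [-0.03  0.11  1.72  0.    1.31 -0.15]
```

View pics/z8.png

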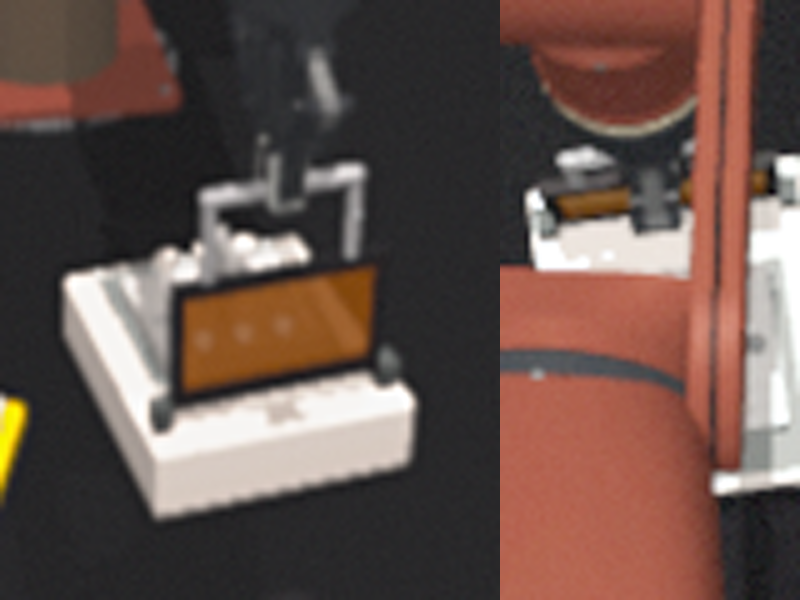

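Bar ends at (205,196) and (362,172) match the 0 rad prediction, (204,196) and (351,171). The screen is steady, the grip force is 61 N and the block is seated, so I'm handing in.

```bash
python3 -c "
from cell import finish_job
print(finish_job())"
```

```text
the job is handed in; nothing more can be done
None
```

I handed the job in at about 24 s: the aluminium block is seated on both pegs and released, and the gripper is holding the amber screen steady by its handle at its balance point (about 0 to 0.01 rad by my estimate); no verdict came back.

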